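# Open the scrap bin on the craft table by its hidden thumb notch

## Task

Open the round scrap bin on the craft table for the next lot of cuttings: lay a fingertip on the flat edge of its lid at the side away from the robot, sweep it round along the edge until it finds the thumb notch, and press down the catch inside the notch until the lid springs open. Then draw the hand away and leave the lid standing wide open; the bin is only touched, never lifted, tipped or shoved along, and the other things on the table stay where they are.

Things in the scene. Friction and masses are not known exactly. Their poses are not given: they have to be found in the camera images.
- bin: The scrap bin: upright round steel bin 175 mm across, 172 mm tall with its lid shut, 1.1 to 1.5 kg, loose on the table. Origin: centre of its underside. Lid and black collar sit on it stiffly at any angle, so this pose does not tell where the notch is.
- lid_mid (a point): Point on the bin's axis, 172 mm above the table, level with the flat edge of the shut lid. The lid is a steel disc 180 mm across, 6 mm thick; its flat edge band runs from 50 to 90 mm from the axis at this height (a flat dome inside 50 mm stands 3 mm higher). The notch cuts the band 58 to 90 mm from the axis, so sweep round at about 76 mm.
- edge_far (a point): Point on the flat edge at the side away from the robot (+x), 76 mm from the bin's axis. Here the edge is always plain. The one thumb notch is elsewhere round the edge: its middle is more than 40 degrees round from here. It is a wedge cut-out of 36 degrees, open outwards: 36 mm wide at its inner end, 47 mm at 76 mm from the axis, 56 mm outside.
- catch (a joint): Spring catch in the notch: 0 = up, 0.006 m = fully down. Its flat steel top fills the notch, 9 mm below the lid's edge. It takes 2 N to start and 5.6 N to press fully down; the lid is let go at about 3 mm. It springs back when released.
- lid (a joint): Opening angle of the lid: 0 = shut (latched it may read up to 0.01), 1.35 rad = wide open at its stop. Hinged opposite the notch, it opens slowly by its own spring in a second or two, with under 2 N at its edge, and rests against a hand in its way until the hand leaves.
- glue: Bystander: white glue bottle with an orange nozzle, 48 mm across, 145 mm tall, upright. Origin: centre of its underside.
- jar: Bystander: glass jar of paint brushes, 66 mm across, 85 mm tall, about 170 mm with the brushes. Origin: centre of its underside.
- tree: Bystander: little tree of four log slices on a pale wooden block, 76 mm across, 101 mm tall. Origin: centre of its underside.
- block: Bystander: pale wooden block, 60 x 45 x 75 mm tall. Origin: centre of its underside.

How it is judged:
On the way, in this order (a step that is already met when the one before it is completed fails the run):
1. a fingertip rests on the bin's lid, which is shut, and the catch is not pressed (contact force between the fingers and bin above 0.2 N and value of joint catch below 0.001 m and value of joint lid below 0.05 rad), for 0.3 s.
2. the fingers press the catch down in the notch (value of joint catch above 0.0025 m and contact force between the fingers and bin above 1 N), for 0.04 s.
3. the lid has sprung wide open (value of joint lid above 1.2 rad), for 0.2 s.
At the end, for the whole second after the job is handed in: The lid stands open by more than 1.2 rad (its stop is at 1.35), the catch has sprung back up to within 1 mm, the bin stands upright at rest within 30 mm of where it stood, and the glue, jar, tree and block are within 20 mm of their places (value of joint lid above 1.2 rad and value of joint catch below 0.001 m and distance of bin from where it was at the start of the episode below 0.03 m and angle between bin's own z axis and vertical below 0.05 rad and height (world z) of bin below 0.008 m and linear speed of bin below 0.01 m/s and distance of each of glue, jar, tree, block from where it was at the start of the episode below 0.02 m); the robot touches nothing.
It fails at once if the bin is lifted more than 12 mm (height (world z) of bin above 0.012 m).
It fails at once if the bin is tipped more than 0.15 rad (angle between bin's own z axis and vertical above 0.15 rad).
It fails at once if the bin is shoved more than 40 mm (distance of bin from where it was at the start of the episode above 0.04 m).
It fails at once if a bystander is moved, lifted or knocked by more than 30 mm (distance of any of glue, jar, tree, block from where it was at the start of the episode above 0.03 m).
It also fails if it takes over 72 s, if anything falls off the work surface, if the arm or the gripper's body presses on something with over 40 N, if the wrist force passes 120 N, or if a joint passes its speed limit or range.

## Robot

A 7-joint arm with a two-finger parallel gripper is mounted at the origin on the work surface. World frame = base frame: x ahead of the robot, y to its left, z up, the work surface at z = 0. Lengths are in m, angles in rad, forces in N, time in s.
With the tool pointing down it reaches from about 0.425 to 0.95 m from the base axis. Payload 4.7 kg.
Tool frame: the origin (TCP) lies between the finger pads; the fingertips stand 11 mm ahead of it and the grasp point (between the pads) lies 8 mm behind it; z points along the fingers, y is the line along which they close (so a half turn about z gives the same grasp; the last joint's range is limited). The gripper opens to 87 mm and grips with 3 to 60 N. Pads are 19 mm wide; open, the fingers measure 117 mm over their backs; the gripper's body (75 mm by 190 mm) begins 51 mm behind the grasp point.
Start: joints at [1.213, 0.469, -0.049, 1.532, 0.024, 1.141, -0.082], TCP at [0.218, -0.639, 0.234] pointing down, gripper open.
Joint ranges: [-2.59, 2.59], [-0.33, 1.99], [-1.39, 1.29], [0.1, 2.45], [-1.04, 4.18], [0.21, 1.99], [-2.66, 2.66]. Speed limits (rad/s): [2.57, 2.57, 3.14, 3.14, 3.14, 3.14, 3.14].

## Interface

Orientations are given as [roll, pitch, yaw] about the fixed x, y, z axes, in that order (R = Rz(yaw) Ry(pitch) Rx(roll)).
In Python, from plant import ctrl gives the robot as it stands.
- The arm moves only by the shell command python3 -m creep 'ROWS'. ROWS is a JSON object of lists of equal length, an entry for each row: "fingers": the gripper's target within -1 to 1 (fully open at 1, half-way at 0, shut at -1); "delta_pos": the shift along the tool's x, y, z in mm, a list of three; "angular": the turn, a rotation vector about the tool's x, y, z in units of 5 degrees (1.0 is 5 degrees), a list of three. A call has 1 to 20 rows; each row shifts and turns the commanded pose from where the row before left it, along the tool's axes as they then stand; what a row does not reach is not made up. A row lasts 1/10 s, in which the tool goes at most 50 mm and 8.59 degrees, less where a joint would pass 70% of its speed; a pose out of reach is approached as far as the arm can. A call is refused whole if a number of a shift passes 50 or a number of a turn 1, either way. A call with a gripper value outside its range is refused whole. The fingers move at their own pace and stop on an object; the grip force is fixed at half the most. Time passes only in rows, so rows that do not move let the fingers close. It gives the time, the measured TCP pose, the force, the opening and the grip force at its end, in the units of the state.
- ctrl.sense(): the state, without advancing time (a new reading comes with each control period).
- ctrl.get_image(name): name is "side" or "top" or "wrist"; returns a dict with "pixels" (384x512x3 uint8, blue, green, red), "intrinsics" (3x3 intrinsics, pixels), "dist" ([k1, k2, p1, p2, k3] as OpenCV has them; the pictures are not rectified), "pose" (4x4, takes a point from camera to world coordinates); the wrist camera has in their place "T_tool_cam" (4x4, takes a point from camera to tool coordinates, whose origin is the TCP and whose axes are the flange's). Camera axes: x right, y down, z forward; pixel columns grow to the right and rows downward; lengths in m; the calibration is good to about 2 mm. A picture is of the moment at which its call begins: read the wrist's pose just before it. There is no depth.
- ctrl.sign_off(): hands the job in; it is judged then, once.
The state is a dict: "clock": time; "joint_positions": joint angles; "joint_velocities": joint speeds; "tau": joint torques, N m; "tool_pos": TCP position; "tool_rot": TCP orientation; "force": force on the tool from outside, world axes, zero at the start; "torque": the same for the moment, N m; "opening": finger opening in m; "grip_force": force on a finger pad.
Only numpy, scipy, OpenCV 4.12 (cv2) and the standard library are available. Lean on these libraries where they do the work, as an engineer would, in place of code of your own. Each camera call takes 0.05 s, during which the arm holds its last target. There are 200 camera calls.

## Working session

There is one attempt and no reset: what is moved stays moved. The work goes in short steps, Python scripts to look and compute and a shell command to move; the robot and the scene stay as the last step left them, time stands still between calls to the robot, and variables do not carry over. Pictures are saved under pics/ and viewed, at most 10 in all, crops included, and the job is handed in when it is done.

```bash
mkdir -p pics
python3 - <<'E'
from plant import ctrl
import cv2,numpy as np
s=ctrl.sense(); print({k:np.round(v,3) for k,v in s.items()})
ims=[]
for n in("side","top"):
    d=ctrl.get_image(n); cv2.imwrite(f"pics/{n}0.png",d["pixels"])
    print(n,np.round(d["intrinsics"],1).tolist(),d["dist"],np.round(d["pose"],3).tolist())
E
```

```text
{'clock': np.float64(0.0), 'joint_positions': array([ 1.213,  0.469, -0.049,  1.534,  0.024,  1.141, -0.082]), 'joint_velocities': array([-0.   , -0.001, -0.002,  0.   , -0.   ,  0.   , -0.   ]), 'tau': array([ 0.0000e+00, -5.0796e+01, -8.0000e-02, -2.3615e+01, -6.1000e-02,
        3.8000e-02,  0.0000e+00]), 'tool_pos': array([ 0.218, -0.638,  0.233]), 'tool_rot': array([-3.14 ,  0.   ,  0.329]), 'force': array([0.507, 0.149, 0.169]), 'torque': array([-0.011, -0.001,  0.009]), 'grip_force': np.float64(0.0), 'opening': np.float64(0.087)}
side [[395.5, 0.0, 255.6], [0.0, 395.5, 194.7], [0.0, 0.0, 1.0]] [-0.04631857  0.          0.          0.          0.        ] [[-0.971, -0.144, 0.192, 0.448], [-0.239, 0.595, -0.768, 0.77], [-0.004, -0.791, -0.612, 0.7], [0.0, 0.0, 0.0, 1.0]]
top [[445.9, 0.0, 263.2], [0.0, 445.9, 198.6], [0.0, 0.0, 1.0]] [0.04914515 0.         0.         0.         0.        ] [[-0.0, -0.986, 0.17, 0.454], [-1.0, -0.001, -0.007, 0.08], [0.007, -0.17, -0.985, 1.139], [0.0, 0.0, 0.0, 1.0]]
```

View pics/side0.png

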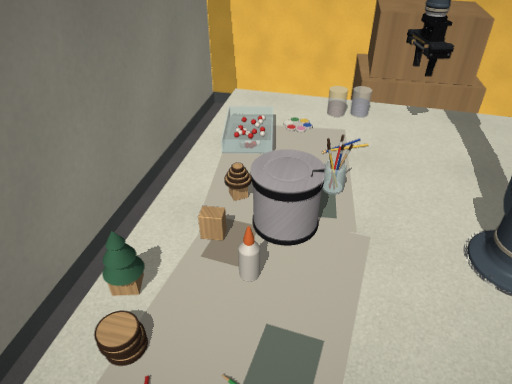

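View pics/top0.png

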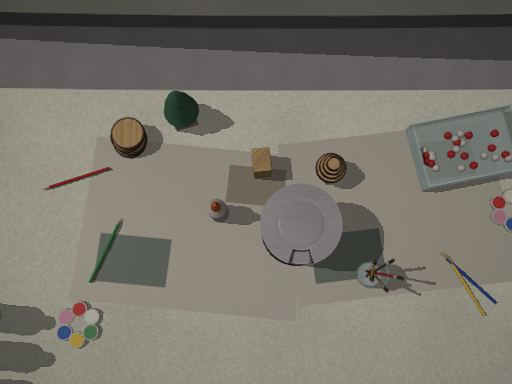

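The top view shows the lid as a disc centred near px (301,225), with what looks like the notch at about (301,257) on the robot's side. The glue is at (217,210), the jar at (375,275), the tree at (331,167) and the block at (261,163). Next I'll measure and look closer.

```bash
cat > h.py <<'E'
import cv2,numpy as np
from scipy.spatial.transform import Rotation as R
def ray(d,uv,z,pose=None):
    P=d["pose"] if pose is None else pose
    p=cv2.undistortPoints(np.array([[uv]],float),d["intrinsics"],d["dist"])[0,0]
    r=P[:3,:3]@np.array([*p,1]); c=P[:3,3]
    return c+r*(z-c[2])/r[2]
def proj(d,X):
    T=np.linalg.inv(d["pose"]); return cv2.projectPoints(np.array(X,float).reshape(-1,1,3),cv2.Rodrigues(T[:3,:3])[0],T[:3,3],d["intrinsics"],d["dist"])[0][:,0]
def ring(c,r,z): a=np.radians(np.arange(0,360,5)); return np.c_[c[0]+r*np.cos(a),c[1]+r*np.sin(a),0*a+z]
E
python3 - <<'E'
from plant import ctrl; from h import *
d=ctrl.get_image("top"); im=d["pixels"]
c=ray(d,(301,225),.172); print(c)
for uv in((260,225),(343,225),(301,185)): print(uv,np.linalg.norm(ray(d,uv,.172)-c))
n=ray(d,(301,257),.163)-c; print("notch",np.degrees(np.arctan2(n[1],n[0])),np.hypot(*n[:2]))
f=6;x0,y0=240,175
b=cv2.resize(im[y0:y0+95,x0:x0+125],None,fx=f,fy=f,interpolation=cv2.INTER_CUBIC)
for r,col in((.09,(0,255,0)),(.05,(0,255,255))):
    q=(proj(d,ring(c,r,.172))-[x0,y0]+.5)*f
    for p in q: cv2.circle(b,tuple(int(v) for v in p),1,col,-1)
cv2.imwrite("pics/top1.png",b)
E
```

```text
[ 0.56251377 -0.00932469  0.172     ]
(260, 225) 0.08937207579062494
(343, 225) 0.09145936491884958
(301, 185) 0.08895514797052952
notch 179.78230257141132 0.06877361497864137
```

View pics/top1.png

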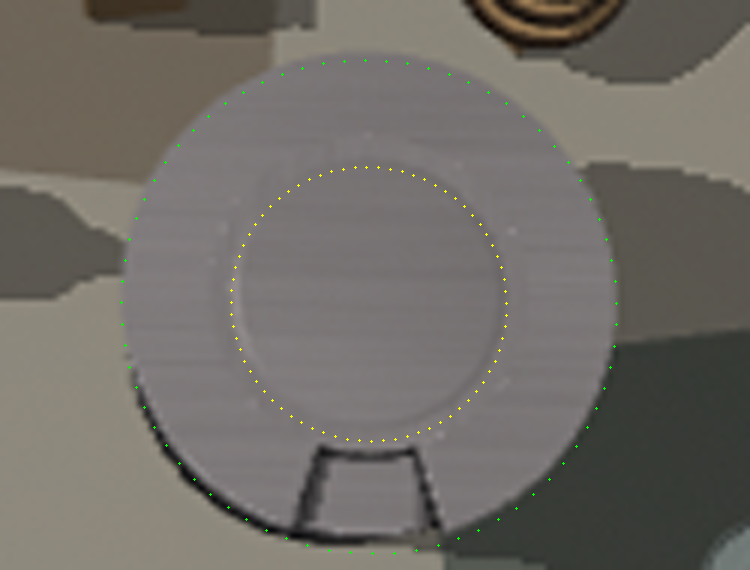

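```bash
python3 -m creep '{"fingers":[-1,-1,-1,-1,-1,-1],"delta_pos":[[0,0,-10],[0,0,-10],[0,0,-10],[0,0,0],[0,0,0],[0,0,0]],"angular":[[0,0,0.9425],[0,0,0.9425],[0,0,0.9425],[0,0,0.9425],[0,0,0],[0,0,0]]}'
python3 -m creep '{"fingers":[-1,-1,-1,-1,-1,-1,-1,-1,-1,-1,-1,-1,-1,-1,-1,-1,-1,-1,-1,-1],"delta_pos":[[21,-31.5,0],[21,-31.5,0],[21,-31.5,0],[21,-31.5,0],[21,-31.5,0],[21,-31.5,0],[21,-31.5,0],[21,-31.5,0],[21,-31.5,0],[21,-31.5,0],[21,-31.5,0],[21,-31.5,0],[21,-31.5,0],[21,-31.5,0],[21,-31.5,0],[21,-31.5,0],[21,-31.5,0],[21,-31.5,0],[21,-31.5,0],[21,-31.5,0]],"angular":[[0,0,0],[0,0,0],[0,0,0],[0,0,0],[0,0,0],[0,0,0],[0,0,0],[0,0,0],[0,0,0],[0,0,0],[0,0,0],[0,0,0],[0,0,0],[0,0,0],[0,0,0],[0,0,0],[0,0,0],[0,0,0],[0,0,0],[0,0,0]]}'
python3 -m creep '{"fingers":[-1,-1],"delta_pos":[[0,0,0],[0,0,0]],"angular":[[0,0,0],[0,0,0]]}'
```

```text
clock: 0.75
tool_pos: [0.218, -0.6385, 0.263]
tool_rot: [-3.141, 0.0, 0.002]
force: [0.3, -0.1, -1.0]
opening: 0.0466
grip_force: 0.0
clock: 2.75
tool_pos: [0.6386, -0.0078, 0.2631]
tool_rot: [3.141, 0.001, 0.001]
force: [0.1, -0.5, -0.0]
opening: 0.0005
grip_force: 0.0
clock: 2.95
tool_pos: [0.638, -0.008, 0.2628]
tool_rot: [3.142, 0.001, 0.003]
force: [-0.6, -1.3, -0.3]
opening: 0.0004
grip_force: 0.0
```

Run:
```python
from plant import ctrl; from h import *
s=ctrl.sense(); d=ctrl.get_image("wrist"); im=d["pixels"].copy()
T=np.eye(4);T[:3,:3]=R.from_euler("xyz",s["tool_rot"]).as_matrix();T[:3,3]=s["tool_pos"]
d["pose"]=T@d["T_tool_cam"]
for r,col in((.09,(0,255,0)),(.05,(0,255,255))):
    for p in proj(d,ring((.565,-.009),r,.172)):
        if abs(p).max()<2000: cv2.circle(im,tuple(int(v) for v in p),1,col,-1)
cv2.imwrite("pics/w0.png",im); print(np.round(d["pose"],3).tolist())
```

```text
[[0.003, -0.96, -0.281, 0.716], [-1.0, -0.002, -0.001, -0.007], [0.0, 0.281, -0.96, 0.414], [0.0, 0.0, 0.0, 1.0]]
```

View pics/w0.png

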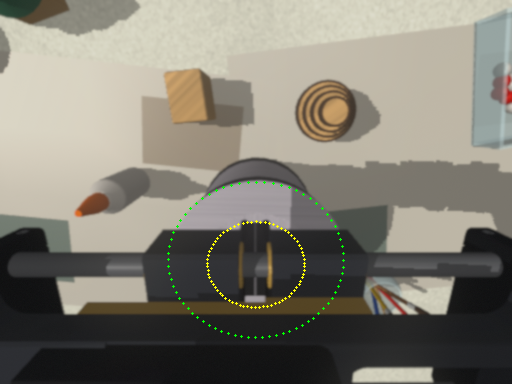

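The wrist view confirms the lid's far rim at about row 182, which agrees with the ring drawn for centre (0.565, -0.009). I'll go down onto the far edge.

```bash
python3 -m creep '{"fingers":[-1,-1,-1,-1,-1,-1],"delta_pos":[[3,1,20],[0,0,20],[0,0,20],[0,0,12],[0,0,0],[0,0,0]],"angular":[[0,0,0],[0,0,0],[0,0,0],[0,0,0],[0,0,0],[0,0,0]]}'
for i in 1 2 3 4 5; do echo; done >/dev/null
python3 -m creep '{"fingers":[-1,-1,-1,-1],"delta_pos":[[0,0,2],[0,0,2],[0,0,2],[0,0,0]],"angular":[[0,0,0],[0,0,0],[0,0,0],[0,0,0]]}'
python3 -m creep '{"fingers":[-1,-1],"delta_pos":[[0,0,1],[0,0,0]],"angular":[[0,0,0],[0,0,0]]}'
```

```text
clock: 3.6
tool_pos: [0.6413, -0.0107, 0.1921]
tool_rot: [3.141, -0.001, -0.001]
force: [0.5, -0.6, 1.0]
opening: 0.0002
grip_force: 0.0
clock: 4.0
tool_pos: [0.641, -0.0099, 0.1855]
tool_rot: [3.141, 0.0, -0.0]
force: [0.7, 0.0, 0.2]
opening: 0.0007
grip_force: 0.0
clock: 4.2
tool_pos: [0.6411, -0.0099, 0.1845]
tool_rot: [3.142, 0.0, -0.0]
force: [-0.2, 0.8, -0.3]
opening: 0.0005
grip_force: 0.0
```

```bash
python3 -m creep '{"fingers":[-1,-1],"delta_pos":[[0,0,1],[0,0,0]],"angular":[[0,0,0],[0,0,0]]}'
python3 -m creep '{"fingers":[-1,-1],"delta_pos":[[0,0,1],[0,0,0]],"angular":[[0,0,0],[0,0,0]]}'
```

```text
clock: 4.4
tool_pos: [0.6412, -0.0099, 0.1836]
tool_rot: [3.142, -0.0, -0.0]
force: [-0.8, -0.9, -0.9]
opening: 0.0005
grip_force: 0.0
clock: 4.6
tool_pos: [0.6413, -0.0099, 0.1835]
tool_rot: [3.141, -0.001, -0.0]
force: [-1.9, -1.0, 4.7]
opening: 0.0004
grip_force: 2.4
```

Contact is at TCP z 0.1835, as expected (0.172 + 0.011). I'll ease off slightly, hold, and sweep the first quarter round by +y.

```bash
python3 -m creep '{"fingers":[-1,-1,-1,-1,-1],"delta_pos":[[0,0,-0.3],[0,0,0],[0,0,0],[0,0,0],[0,0,0]],"angular":[[0,0,0],[0,0,0],[0,0,0],[0,0,0],[0,0,0]]}'
python3 -m creep '{"fingers":[-1,-1,-1,-1,-1],"delta_pos":[[-0.9,-11.9,0],[-2.8,-11.6,0],[-4.6,-11,0],[-6.2,-10.2,0],[-7.8,-9.1,0]],"angular":[[0,0,0],[0,0,0],[0,0,0],[0,0,0],[0,0,0]]}'
```

```text
clock: 5.1
tool_pos: [0.6413, -0.0099, 0.1834]
tool_rot: [3.141, -0.001, -0.0]
force: [-1.9, -0.5, 5.8]
opening: 0.0002
grip_force: 2.8
clock: 5.6
tool_pos: [0.6193, 0.0449, 0.1833]
tool_rot: [-3.141, -0.002, 0.0]
force: [2.7, -2.1, 5.2]
opening: 0.0003
grip_force: 2.5
```

```bash
python3 -m creep '{"fingers":[-1,-1,-1,-1,-1],"delta_pos":[[-9.1,-7.8,-0.3],[-10.2,-6.2,0],[-11,-4.6,0],[-11.6,-2.8,0],[-11.9,-0.9,0]],"angular":[[0,0,0],[0,0,0],[0,0,0],[0,0,0],[0,0,0]]}'
python3 - <<'E'
from plant import ctrl; from h import *
d=ctrl.get_image("top"); cv2.imwrite("pics/top2.png",d["pixels"][120:320,180:420].repeat(3,0).repeat(3,1))
E
```

```text
clock: 6.1
tool_pos: [0.564, 0.067, 0.1832]
tool_rot: [-3.141, -0.0, 0.0]
force: [2.4, 0.4, 3.9]
opening: 0.0005
grip_force: 1.9
```

View pics/top2.png

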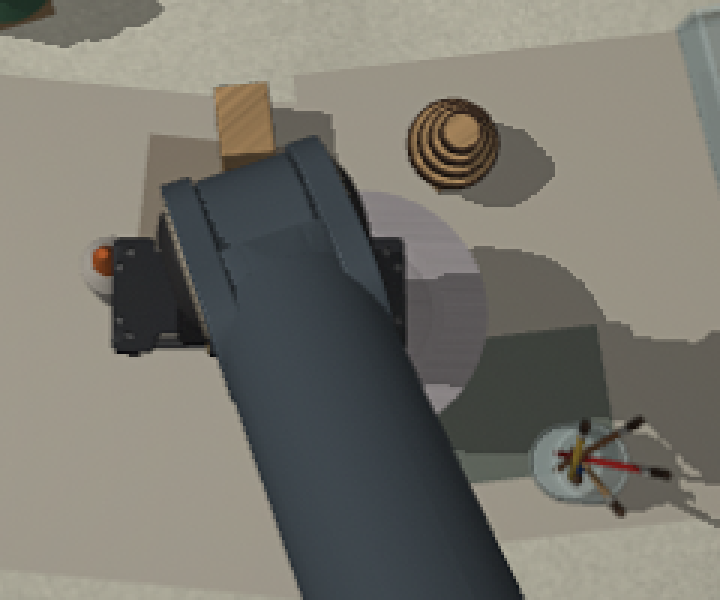

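The lid's right rim is still near column 342, so the bin has not shifted, and the glue, jar, tree and block are untouched. I'll carry on with the sweep.

```bash
python3 -m creep '{"fingers":[-1,-1,-1,-1,-1,-1],"delta_pos":[[-11.9,0.9,0],[-11.6,2.8,0],[-11,4.6,0],[-10.2,6.2,0],[-9.1,7.8,0],[-7.8,9.1,0]],"angular":[[0,0,0],[0,0,0],[0,0,0],[0,0,0],[0,0,0],[0,0,0]]}'
python3 -m creep '{"fingers":[-1,-1],"delta_pos":[[-6.2,10.2,0],[-4.6,11,0]],"angular":[[0,0,0],[0,0,0]]}'
python3 -m creep '{"fingers":[-1,-1,-1],"delta_pos":[[-2.8,11.6,0],[-0.9,10.9,0],[0,0,0]],"angular":[[0,0,0],[0,0,0],[0,0,0]]}'
```

```text
clock: 6.75
tool_pos: [0.5022, 0.0342, 0.183]
tool_rot: [-3.142, 0.001, -0.0]
force: [2.1, 1.7, 3.4]
opening: 0.0006
grip_force: 1.5
clock: 6.95
tool_pos: [0.4916, 0.0126, 0.1829]
tool_rot: [3.141, 0.001, -0.0]
force: [1.3, 2.0, 1.8]
opening: 0.0005
grip_force: 1.3
clock: 7.25
tool_pos: [0.4881, -0.0117, 0.1824]
tool_rot: [3.14, 0.002, -0.004]
force: [0.1, 0.4, 0.0]
opening: 0.0005
grip_force: 0.0
```

The force dropped to zero at the robot side, so the finger is over the notch. I'll lower it in.

```bash
python3 -m creep '{"fingers":[-1,-1,-1,-1],"delta_pos":[[0,-2,2],[0,0,2],[0,0,2],[0,0,0]],"angular":[[0,0,0],[0,0,0],[0,0,0],[0,0,0]]}'
python3 -m creep '{"fingers":[-1,-1,-1,-1],"delta_pos":[[0,0,1],[0,0,1],[0,0,1],[0,0,0]],"angular":[[0,0,0],[0,0,0],[0,0,0],[0,0,0]]}'
python3 -m creep '{"fingers":[-1,-1,-1,-1],"delta_pos":[[0,0,1.5],[0,0,1.5],[0,0,0],[0,0,0]],"angular":[[0,0,0],[0,0,0],[0,0,0],[0,0,0]]}'
```

```text
clock: 7.65
tool_pos: [0.4887, -0.0064, 0.1767]
tool_rot: [-3.142, 0.001, 0.001]
force: [-0.3, 0.3, -1.4]
opening: 0.0007
grip_force: 0.0
clock: 8.05
tool_pos: [0.489, -0.0068, 0.1742]
tool_rot: [3.142, -0.0, -0.0]
force: [-0.6, 0.6, 1.9]
opening: 0.0001
grip_force: 0.7
clock: 8.45
tool_pos: [0.489, -0.0068, 0.1713]
tool_rot: [3.142, -0.0, -0.0]
force: [-2.2, 0.4, 3.8]
opening: 0.0006
grip_force: 1.7
```

```bash
python3 -m creep '{"fingers":[-1,-1,-1],"delta_pos":[[0,0,1],[0,0,1],[0,0,0]],"angular":[[0,0,0],[0,0,0],[0,0,0]]}'
python3 -m creep '{"fingers":[-1,-1,-1,-1,-1,-1,-1],"delta_pos":[[0,0,-7],[-4,0,-7],[-15,0,0],[-15,0,0],[-15,0,0],[0,0,0],[0,0,0]],"angular":[[0,0,0],[0,0,0],[0,0,0],[0,0,0],[0,0,0],[0,0,0],[0,0,0]]}'
python3 - <<'E'
from plant import ctrl; from h import *
d=ctrl.get_image("side"); cv2.imwrite("pics/side1.png",d["pixels"])
E
```

```text
clock: 8.75
tool_pos: [0.489, -0.0068, 0.1693]
tool_rot: [3.142, -0.0, -0.0]
force: [-1.2, 0.2, 5.6]
opening: 0.0005
grip_force: 2.7
clock: 9.45
tool_pos: [0.4403, -0.007, 0.1835]
tool_rot: [3.141, -0.001, -0.0]
force: [0.9, 0.3, -0.6]
opening: 0.0002
grip_force: 0.0
```

View pics/side1.png

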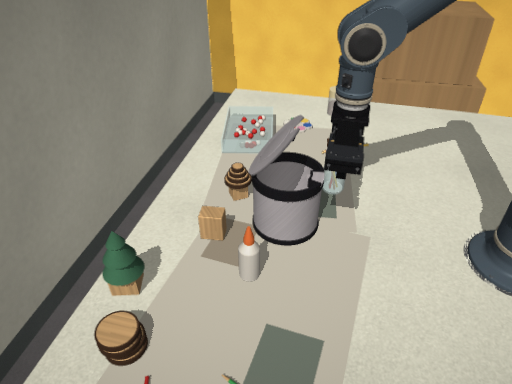

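The lid is already swinging open and the hand is clear. I'll raise the hand and let the lid settle.

```bash
python3 -m creep '{"fingers":[-1,-1,-1,-1,-1,-1,-1,-1,-1,-1,-1,-1,-1,-1,-1,-1,-1,-1,-1,-1],"delta_pos":[[0,0,-20],[0,0,-20],[0,0,-20],[0,0,-20],[0,0,0],[0,25,0],[0,25,0],[0,25,0],[0,25,0],[0,25,0],[0,25,0],[0,25,0],[0,25,0],[0,25,0],[0,25,0],[0,0,0],[0,0,0],[0,0,0],[0,0,0],[0,0,0]],"angular":[[0,0,0],[0,0,0],[0,0,0],[0,0,0],[0,0,0],[0,0,0],[0,0,0],[0,0,0],[0,0,0],[0,0,0],[0,0,0],[0,0,0],[0,0,0],[0,0,0],[0,0,0],[0,0,0],[0,0,0],[0,0,0],[0,0,0],[0,0,0]]}'
python3 - <<'E'
from plant import ctrl; from h import *
d=ctrl.get_image("side"); t=ctrl.get_image("top")
cv2.imwrite("pics/end.png",np.hstack([d["pixels"][60:300,180:400],t["pixels"][100:340,180:440]]).repeat(1,0))
E
```

```text
clock: 11.5
tool_pos: [0.4401, -0.256, 0.2632]
tool_rot: [-3.142, -0.0, 0.001]
force: [-0.7, 1.0, -0.6]
opening: 0.0005
grip_force: 0.0
```

View pics/end.png

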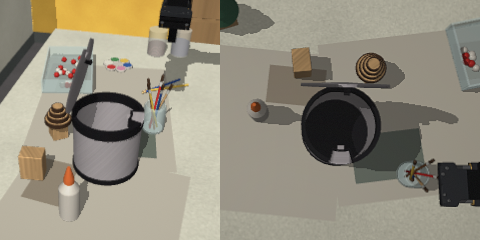

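The lid stands wide open at its stop: it shows edge-on in the top view, at about (345,85) in the picture. The bin and the other things are in place, and the hand is clear. I'll let it settle and hand in.

```bash
python3 -m creep '{"fingers":[-1,-1,-1,-1,-1,-1,-1,-1,-1,-1],"delta_pos":[[0,10,-10],[0,10,0],[0,10,0],[0,0,0],[0,0,0],[0,0,0],[0,0,0],[0,0,0],[0,0,0],[0,0,0]],"angular":[[0,0,0],[0,0,0],[0,0,0],[0,0,0],[0,0,0],[0,0,0],[0,0,0],[0,0,0],[0,0,0],[0,0,0]]}'
python3 -c "from plant import ctrl; print(ctrl.sign_off())"
```

```text
clock: 12.6
tool_pos: [0.4399, -0.2868, 0.2732]
tool_rot: [3.141, -0.0, 0.0]
force: [-0.3, 0.5, -0.4]
opening: 0.0003
grip_force: 0.0
the job is handed in; nothing more can be done
None
```

The bin's lid stands wide open after the finger swept round the edge to the notch and pressed the catch; in the last pictures the bin and the other things are still in place, and I handed the job in at about 12.6 s (no verdict was returned).

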